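Eject a locked drive with the release pin and show its label to the inspection camera

ROBOT

A 6-joint arm with a two-finger parallel gripper is mounted at the origin on a cart in front of the work surface, level with it; the furniture and walls round the work are solid. World frame = base frame: x ahead of the robot, y to its left, z up, the work surface at z = 0. Lengths are in m, angles in degrees, forces in N, time in s.
With the tool pointing down it reaches from about 0.3 to 0.75 m from the base axis. Payload 8.5 kg.
Tool frame: the origin (TCP) lies midway between the tips of the shut fingers; the grasp point (between the pads) lies env.tcp_to_grasp behind it (env.tcp_to_grasp is the distance from the TCP to the grasp point, in m); z points along the fingers, y is the line along which they close (so a half turn about z gives the same grasp; the last joint's range is limited). The gripper opens to 85 mm and grips with 20 to 120 N. Pads are 22 mm wide; open, the fingers measure 114 mm over their backs; the gripper's body (76 mm by 85 mm) begins 54 mm behind the grasp point. The pads swing forward as they close: fully open they stand 13 mm farther back than shut.
Start: joints at [-75.82, 21.807, 74.336, -0, 83.858, -12.336], TCP at [0.246, -0.492, 0.211] pointing down, gripper open.
Joint ranges: [-178.18, 178.18], [-50.72, 133.34], [12.68, 142.11], [-81.47, 261.47], [9.98, 163.14], [-165.26, 165.26]. Speed limits (degrees/s): [136.94, 136.94, 180, 180, 180, 180].

INTERFACE

Orientations are given as a 3x3 rotation matrix whose columns are the frame's x, y, z axes.
In Python, from rig import observe, optics, job, env gives the robot as it stands. The module is installed in compiled form; this text tells all that it offers.
- The arm moves only by the shell command python3 -m jog 'ROWS' [FORCE]. ROWS is JSON, a list of rows, each a list of 7 numbers: the turn, a rotation vector about the tool's x, y, z in rad, then the shift along the tool's x, y, z in m, then the opening in per cent of the stroke, from 0 (shut) to 100 (fully open). A call has 1 to 10 rows; each row shifts and turns the commanded pose from where the row before left it, along the tool's axes as they then stand; what a row does not reach is not made up. A row lasts 1/8 s, in which the tool goes at most 62.5 mm and 10.7 degrees, less where a joint would pass 70% of its speed; a pose out of reach is approached as far as the arm can. A call is refused whole if a number of a shift passes 0.0625 or a number of a turn 0.188, either way. A call with a gripper value outside its range is refused whole. The fingers move at their own pace and stop on an object; FORCE is the grip in N (left out, the last holds). Time passes only in rows, so rows that do not move let the fingers close. It gives the time, the measured TCP pose, the force, the opening and the grip force at its end, in the units of the state.
- observe(): the state, without advancing time (a new reading comes with each control period).
- optics.get_image(name): name is "scene" or "top"; returns a dict with "pixels" (420x560x3 uint8, red, green, blue), "mtx" (3x3 intrinsics, pixels), "rvec" (rotation vector, rad) and "tvec" (3), from world to camera coordinates, as OpenCV has them. Camera axes: x right, y down, z forward; pixel columns grow to the right and rows downward; lengths in m; the calibration is good to about 2 mm. A picture is of the moment at which its call begins. There is no depth.
- job.close_job(): hands the job in; it is judged then, once.
The state is a dict: "time_s": time; "q": joint angles; "qvel": joint speeds; "joint_efforts": joint torques, N m; "position": TCP position; "tool_rot": TCP orientation; "ft_force": force on the tool from outside, world axes, zero at the start; "wrist_torque": the same for the moment, N m; "grip_width": finger opening in m; "gripper_force": force on a finger pad.
Only numpy, scipy, OpenCV 4.12 (cv2) and the standard library are available. Lean on these libraries where they do the work, as an engineer would, in place of code of your own. Each camera call takes 0.05 s, during which the arm holds its last target. There are 200 camera calls.

TASK

The 2.5-inch drive is locked flush in its dock and cannot be gripped. Take the yellow-handled release pin from the tool stand, push it straight down into the small yellow-ringed release hole in the top of the dock until the ejector has raised the drive fully, and leave the pin standing in the hole. Then take the drive by its raised end, draw it out and finish while holding it up in the air in front of the inspection camera: label facing the lens, connector edge down (the way up it stood in the dock), centred in the view and square to it, about 12 cm from the lens, and held still. Do not bump the camera, and leave the nut driver, memory stick, marker pen and small jar where they are.

Things in the scene. Friction and masses are not known exactly. Their poses are not given: they have to be found in the camera images.
- release_pin: The release pin, a hand tool standing upright in the tool stand: steel shaft 5 mm thick, 26 mm long, with a chamfered tip; steel collar (19 mm across, 4 mm thick) that sits on the stand's top; round yellow handle, 14 mm thick, 36 mm long, and a 2 mm cap; 30 g. Origin: centre of the tip; z runs up the shaft (collar from z = 26 mm, handle z = 30 to 66 mm).
- nut_driver: A nut driver of the same shape with a blue handle and a 7.2 mm shaft, in the other place of the tool stand, 60 mm from the release pin (which stands in which place varies). Not needed; must not be displaced. Origin at the tip, z up the shaft.
- tool_stand: Fixed dark steel tool stand, 46 x 104 x 32 mm, rubber foot. Origin: centre of its underside. Two tool holes in the top, 30 mm either side of the centre along its y axis.
- dock: The fixed drive dock: a black block in aluminium shells, 92 x 140 mm (x, y) and 112 mm high, with one upright drive bay open at the top (slot 12 mm along x, 74 mm along y, centred at x = 0, y = +18 mm). Origin: centre of its underside, z up, front towards -x.
- release_hole (a point): Centre of the mouth of the round release hole in the dock's flat top (112 mm above the desk): 7.5 mm in diameter, ringed in yellow, at x = 0, y = -46 mm in the dock frame. The ejector's plunger lies 8 mm below the mouth and goes 16 mm farther down to its stop (8 to 12 N). At the stop the release pin's tip is 24 mm below the mouth and its collar 2 mm above the dock. Axes as the dock's.
- lift (a joint): Height of the ejector carriage under the drive, m: 0 = locked down, the drive's upper edge 1 mm below the dock's top; 0.036 = fully raised, the drive's upper 35 mm standing out of the dock. It rises 2.25 mm for each mm that the plunger in the release hole is pushed down, and stays where it was pushed.
- drive: The 2.5-inch drive: silvery-white, 70 mm wide (x), 100 mm long (y), 9 mm thick (z), about 0.1 kg. Origin: centre of its plain underside (z = 0); +z points out of its label face (z = 9 mm); the connector edge is the short edge at y = -50 mm. In the dock it stands on that edge, y axis up, label towards the dock's rear (dock +x), with 1.5 to 2 mm of play in the bay.
- label (a point): Centre of the drive's label face (x = 0, y = 0, z = 9 mm in the drive frame; same axes).
- lens (a point): Centre of the front glass of the inspection camera: white box, black lens in a round lamp (52 mm), on a stand at the far side of the desk, about 0.3 m up. It looks along this point's -x, towards the robot and 17 to 32 degrees down (varies); y is level, z up in its picture. Properly presented, the label's centre is at x = -120 mm, y = z = 0 here, drive z along this x axis, drive y along this z axis.
- camera_stand: The camera's stand with the camera on it: steel post 370 mm high, 14 mm thick, on a round foot 104 mm across. Origin: on the desk, below the lens; the post stands 134 mm from it along +x, and the camera reaches from the post to above the origin, its lens 0.28 to 0.30 m up. Do not bump it.
- microscope: Fixed blue and yellow stereo microscope to the left of the work, 0.53 m high: its post stands on a flat white base that reaches 22 cm to the right of its origin (on the desk); its head and eyepieces overhanging to the left at 0.28 to 0.53 m. Solid: pass well above it or keep right of it.
- usb_stick: White memory stick lying on the desk, 16 x 47 x 7 mm; leave it alone. Origin: centre of its underside.
- marker_pen: Blue marker pen lying on the desk, 96 mm long, 8 mm thick; leave it alone. Origin: centre of its underside.
- small_jar: Small white jar with a black cap, 31 mm across, 22 mm high; leave it alone. Origin: centre of its underside.

How it is judged:
By the outcome, as a careful person would: the job done as asked, in the order asked, and still so for the second after the job is handed in, while the arm keeps its last pose, push and grip.
It also fails if it takes over 58 s, if anything falls off the work surface, if the arm or the gripper's body presses on something with over 40 N, if the wrist force passes 120 N, or if a joint passes its speed limit or range.

## Working session

There is one attempt and no reset: what is moved stays moved. The work goes in short steps, Python scripts to look and compute and a shell command to move; the robot and the scene stay as the last step left them, time stands still between calls to the robot, and variables do not carry over. Pictures are saved under pics/ and viewed, at most 10 in all, crops included, and the job is handed in when it is done.

```bash
mkdir -p pics
python3 - <<'E'
from rig import observe,optics,env
import cv2,numpy as np
print(env.tcp_to_grasp); s=observe(); print(s['position'],s['tool_rot'],s['grip_width'],s['time_s'])
for n in('scene','top'):
    d=optics.get_image(n); cv2.imwrite(f'pics/{n}0.png',d['pixels'][:,:,::-1]); print(n,d['mtx'],d['rvec'],d['tvec'])
    R=cv2.Rodrigues(np.array(d['rvec']))[0]; print(-R.T@np.array(d['tvec']).ravel())
E
```

```text
0.0187
[ 0.24544564 -0.49180147  0.20998453] [[ 8.94808178e-01  4.46450630e-01 -3.99182160e-04]
 [ 4.46450692e-01 -8.94806938e-01  1.52456986e-03]
 [ 3.23454210e-04 -1.54241273e-03 -9.99998758e-01]] 0.08509723267417547 0.0
scene [[450.24193734   0.         285.05448884]
 [  0.         450.24193734 205.62528447]
 [  0.           0.           1.        ]] [ 1.85258222 -0.91732969  0.54002246] [-0.32305767  0.36323886  0.97744569]
[-0.35318935 -0.71425845  0.74619096]
top [[423.72208562   0.         274.1702584 ]
 [  0.         423.72208562 208.06007866]
 [  0.           0.           1.        ]] [ 2.14300502 -2.074188    0.20987861] [-0.03949871  0.55835037  1.28097021]
[ 0.28492586 -0.03673299  1.36808915]
```

View pics/scene0.png

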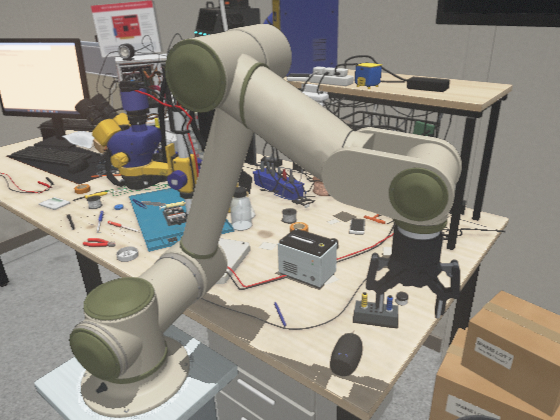

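View pics/top0.png

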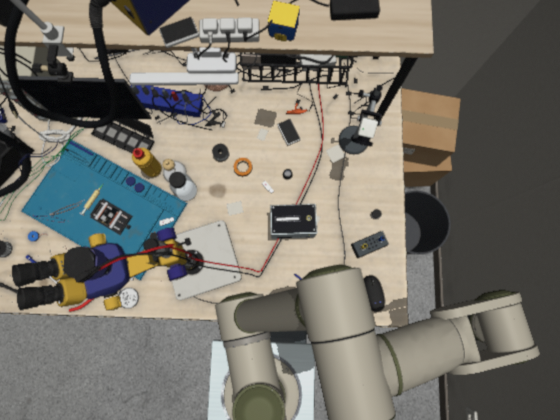

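The scene view shows the tool stand at about (376,315), with the yellow pin at (365,299), the blue driver at (390,302) and the dock at (307,257). In the top view the dock is at (293,221) and the inspection camera at (368,128); the arm hides the tool stand. I'll enlarge these areas.

Run:
```python
import cv2,numpy as np
s=cv2.imread('pics/scene0.png');t=cv2.imread('pics/top0.png')
def c(im,x,y,w,h,k): return cv2.resize(im[y:y+h,x:x+w],None,fx=k,fy=k,interpolation=cv2.INTER_CUBIC)
a=c(s,345,280,80,60,5); b=c(s,265,220,80,60,5); d=c(t,260,195,80,60,5); e=c(t,330,90,80,60,5)
cv2.imwrite('pics/m1.png',np.vstack([np.hstack([a,b]),np.hstack([d,e])]))
```

```text
(no output)
```

View pics/m1.png

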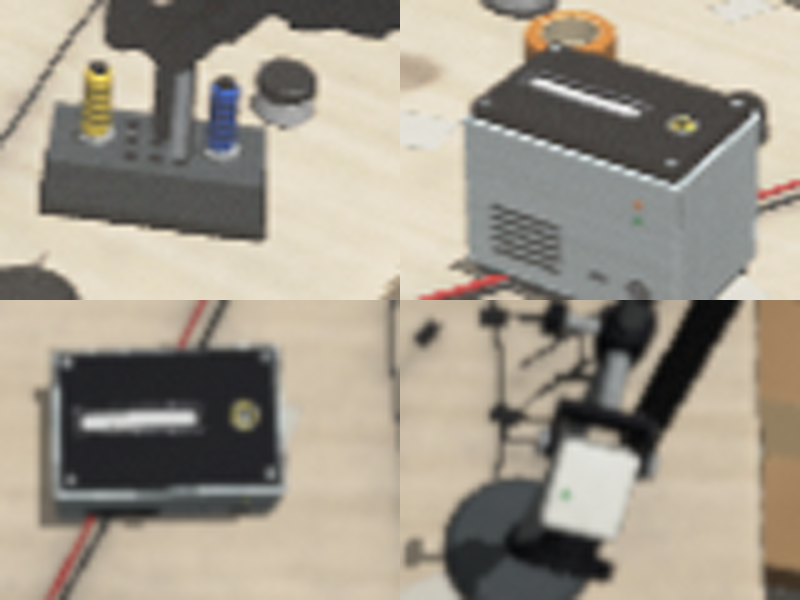

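The crops give: pin cap (364.0,292.8), driver cap (389.4,295.6), release hole (321.2,244.6) in scene and (308.4,217.6) in top, plus the dock's top corners. I'll turn these into positions.

```bash
cat > h.py <<'E'
import numpy as np,cv2
from rig import observe,optics,env
def ray(d,uv):
    R=cv2.Rodrigues(np.array(d['rvec']))[0]; t=np.array(d['tvec']).ravel(); p=-R.T@t
    v=R.T@np.linalg.solve(d['mtx'],[uv[0],uv[1],1]); return p,v
def atz(d,uv,z):
    p,v=ray(d,uv); return p+v*(z-p[2])/v[2]
def proj(d,P): return cv2.projectPoints(np.atleast_2d(np.array(P,float)),d['rvec'],d['tvec'],d['mtx'],None)[0].reshape(-1,2)
def tri(d1,u1,d2,u2):
    p,v=ray(d1,u1);q,w=ray(d2,u2);v=v/np.linalg.norm(v);w=w/np.linalg.norm(w)
    A=np.array([v,-w]).T;s=np.linalg.lstsq(A,q-p,rcond=None)[0]
    a,b=p+s[0]*v,q+s[1]*w; return (a+b)/2,np.linalg.norm(a-b)
E
python3 - <<'E'
from h import *
np.set_printoptions(precision=4,suppress=True)
S=optics.get_image('scene');T=optics.get_image('top')
sc=lambda x,y,ox,oy:(ox+(x+.5)/5-.5,oy+(y+.5)/5-.5)
print('pin',atz(S,sc(97,66,345,280),.074),atz(S,sc(97,134,345,280),.037))
print('nut',atz(S,sc(224,80,345,280),.074),atz(S,sc(221,152,345,280),.037))
print('stand corners',[atz(S,sc(x,y,345,280),.032)[:2] for x,y in((55,102),(267,127),(265,182),(42,158))])
hs=sc(283,125,265,220);ht=sc(244,115,260,195)
print('hole',atz(S,hs,.112),atz(T,ht,.112),tri(S,hs,T,ht))
print('slot',[atz(S,sc(x,y,265,220),.111)[:2] for x,y in((130,82),(240,113))],[atz(T,sc(x,y,260,195),.111)[:2] for x,y in((78,122),(200,118))])
# dock top corners
print('dockS',[atz(S,sc(x,y,265,220),.112)[:2] for x,y in((68,118),(280,187),(357,115),(148,45))])
print('dockT',[atz(T,sc(x,y,260,195),.112)[:2] for x,y in((54,52),(276,46),(283,190),(58,198))])
print(tri(S,sc(97,66,345,280),S,sc(97,66,345,280)) if 0 else '')
E
```

```text
pin [ 0.4516 -0.3015  0.074 ] [ 0.4482 -0.3055  0.037 ]
nut [ 0.4778 -0.3556  0.074 ] [ 0.4715 -0.3602  0.037 ]
stand corners [array([ 0.4635, -0.2733]), array([ 0.508 , -0.3671]), array([ 0.4696, -0.3845]), array([ 0.422 , -0.2903])]
hole [ 0.5257 -0.126   0.112 ] [ 0.5219 -0.126   0.112 ] (array([ 0.5225, -0.1268,  0.1136]), np.float64(0.002453169706638291))
slot [array([ 0.5157, -0.0287]), array([ 0.5239, -0.0988])] [array([ 0.5146, -0.0261]), array([ 0.5194, -0.0996])]
dockS [array([ 0.463 , -0.0263]), array([ 0.4732, -0.1598]), array([ 0.5581, -0.1529]), array([ 0.5546, -0.012 ])]
dockT [array([ 0.5571, -0.0102]), array([ 0.5652, -0.1447]), array([ 0.4771, -0.15  ]), array([ 0.4679, -0.0157])]
```

```bash
python3 -m jog '[[0,0,0,0.0535,-0.0154,0,100],[0,0,0,0.0535,-0.0154,0,100],[0,0,0,0.0535,-0.0154,0,100],[0,0,0,0.0535,-0.0154,0,100],[0,0,0,0.0535,-0.0154,0,100],[0,0,-0.168,0,0,0,100],[0,0,-0.168,0,0,0,100],[0,0,-0.168,0,0,0,100],[0,0,-0.168,0,0,0,100],[0,0,-0.168,0,0,0,100]]'
python3 - <<'E'
from h import *
t=cv2.imread('pics/top0.png');d=optics.get_image('scene');cv2.imwrite('pics/scene1.png',d['pixels'][:,:,::-1])
d2=optics.get_image('top');cv2.imwrite('pics/top1.png',d2['pixels'][:,:,::-1])
c=lambda im,x,y,w,h,k:cv2.resize(im[y:y+h,x:x+w],None,fx=k,fy=k,interpolation=cv2.INTER_CUBIC)
a=c(t,350,225,50,40,8);b=c(cv2.imread('pics/scene1.png'),380,130,100,75,4);b=cv2.resize(b,(400,320)) if 0 else b
im=np.zeros((600,800,3),np.uint8);im[:320,:400]=a;im[:300,400:]=b
e=c(d2['pixels'][:,:,::-1],330,90,70,70,5)[:280];im[320:,:350]=e
im[300:600,400:]=c(d['pixels'][:,:,::-1],345,280,80,60,5)
cv2.imwrite('pics/m2.png',im)
E
```

```text
time_s: 1.45
position: [0.4505, -0.3037, 0.2104]
tool_rot: [[0.259, 0.966, -0.0], [0.966, -0.259, 0.0], [0.0, -0.0, -1.0]]
ft_force: [-0.2, 0.3, 0.3]
grip_width: 0.0858
gripper_force: 0.0
```

View pics/m2.png

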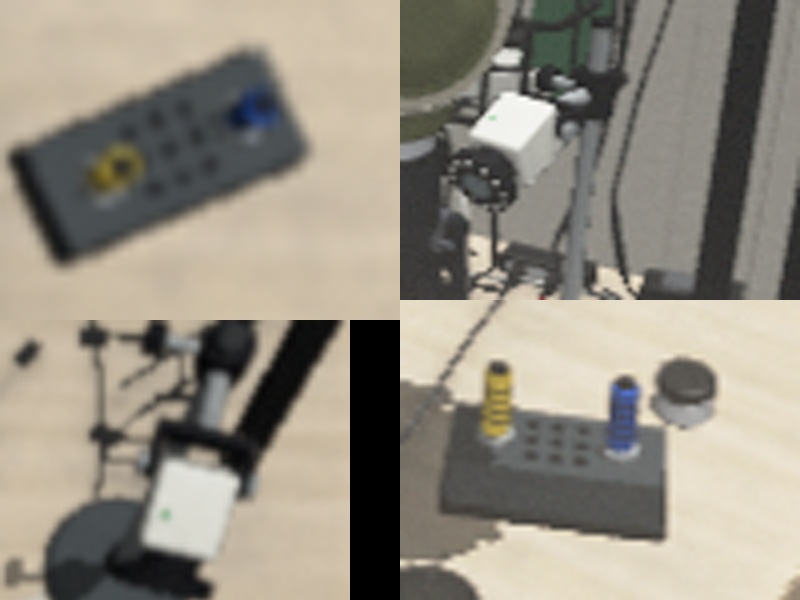

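View pics/scene1.png

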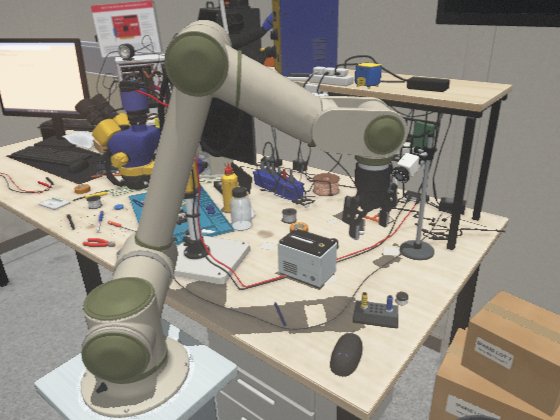

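Scene1 shows the inspection lens at about (401,174), its foot at (416,250) and the post top at about (428,150). In the top crop the pin cap is at (365.2,244.3), the driver at (383,238) and the white camera box near (368,132).

Run:
```python
from h import *
np.set_printoptions(precision=4,suppress=True)
S=optics.get_image('scene');T=optics.get_image('top')
sc=lambda x,y,ox,oy,k=5:(ox+(x+.5)/k-.5,oy+(y+.5)/k-.5)
pt=sc(125,160,350,225,8);nt=sc(266,104,350,225,8)
ps=sc(98,66,345,280);ns=sc(225,81,345,280)
print('pin',atz(T,pt,.074),atz(S,ps,.074),tri(T,pt,S,ps))
print('nut',atz(T,nt,.074),atz(S,ns,.074),tri(T,nt,S,ns))
L=sc(85,178,380,130,4)
for z in(.28,.29,.30): print('lens',atz(S,L,z))
print('footS',atz(S,(416,249.5),.006))
for P in [(354,142),(355,142)]: print('footT',atz(T,P,.006))
print('posttopT',atz(T,sc(228,340-320,330,90),.37), atz(T,sc(210,400-320,330,90),.36))
# box top edges in top view
for P in[(165,455),(242,475),(210,560),(145,545)]: print('box',atz(T,sc(P[0],P[1]-320,330,90),.33))
# foot pixel extents in scene: fit circle prediction
f=atz(S,(416,249.5),.006)
print(proj(S,[f+[.052,0,0],f-[.052,0,0],f+[0,.052,0],f-[0,.052,0],[f[0],f[1],.37]]))
hsv=cv2.cvtColor(S['pixels'],cv2.COLOR_RGB2GRAY)
```

```text
pin [ 0.4508 -0.3038  0.074 ] [ 0.4519 -0.3019  0.074 ] (array([ 0.4503, -0.3031,  0.0756]), np.float64(0.0008060891531933787))
nut [ 0.4741 -0.3581  0.074 ] [ 0.4773 -0.3563  0.074 ] (array([ 0.4739, -0.3576,  0.0767]), np.float64(0.00042512941312617173))
lens [ 0.7255 -0.249   0.28  ]
lens [ 0.7023 -0.259   0.29  ]
lens [ 0.6792 -0.269   0.3   ]
footS [ 0.8189 -0.2807  0.006 ]
footT [ 0.8077 -0.2837  0.006 ]
footT [ 0.8078 -0.2871  0.006 ]
posttopT [ 0.8001 -0.2724  0.37  ] [ 0.7717 -0.265   0.36  ]
box [ 0.7544 -0.2479  0.33  ]
box [ 0.7444 -0.2879  0.33  ]
box [ 0.6968 -0.2706  0.33  ]
box [ 0.704 -0.237  0.33 ]
[[422.8255 242.4906]
 [408.8075 256.8862]
 [400.3212 244.4137]
 [432.3569 254.8063]
 [429.5461 135.375 ]]
```

```bash
python3 -m jog '[[0,0,-0.165,0,0,0.03,100],[0,0,-0.165,0,0,0.03,100],[0,0,0,0,0,0.05,100],[0,0,0,0,0,0.04,100],[0,0,0,0,0,0.018,100],[0,0,0,0,0,0,100],[0,0,0,0,0,0,0],[0,0,0,0,0,0,0],[0,0,0,0,0,0,0],[0,0,0,0,0,0,0]]' 60
```

```text
time_s: 2.9
position: [0.4506, -0.3039, 0.043]
tool_rot: [[-0.062, 0.998, 0.0], [0.998, 0.062, -0.0], [-0.0, 0.0, -1.0]]
ft_force: [0.7, -0.6, 4.3]
grip_width: 0.0124
gripper_force: 22.7
```

```bash
python3 -m jog '[[0,0,0,0,0,0,0],[0,0,0,0,0,0,0],[0,0,0,0,0,-0.01,0],[0,0,0,0,0,-0.03,0],[0,0,0,0,0,-0.05,0],[0,0,0,0,0,-0.04,0],[0,0,0,0,0,-0.02,0],[0,0,0,0,0,0,0]]'
python3 - <<'E'
from h import *
S=optics.get_image('scene');s=observe();p=np.array(s['position'])
u=proj(S,[p,p-[0,0,.037]]);print(p,u)
x,y=(u.mean(0)-[40,30]).astype(int)
im=S['pixels'][y:y+60,x:x+80,::-1];print(x,y)
T=optics.get_image('top');d=cv2.resize(T['pixels'][185:235,265:345,::-1],None,fx=8,fy=8,interpolation=2)
o=np.zeros((600,800,3),np.uint8);o[:300,:400]=cv2.resize(im,None,fx=5,fy=5,interpolation=2)
o[:300,400:]=cv2.resize(S['pixels'][220:280,265:345,::-1],None,fx=5,fy=5,interpolation=2)
o[300:,:400]=cv2.resize(T['pixels'][190:250,260:340,::-1],None,fx=5,fy=5,interpolation=2)
o[300:,400:]=cv2.resize(S['pixels'][130:190,380:460,::-1],None,fx=5,fy=5,interpolation=2)
cv2.imwrite('pics/m3.png',o)
E
```

```text
time_s: 3.9
position: [0.4508, -0.3041, 0.194]
tool_rot: [[-0.062, 0.998, 0.002], [0.998, 0.062, -0.002], [-0.002, 0.002, -1.0]]
ft_force: [-0.1, 0.6, -0.5]
grip_width: 0.0104
gripper_force: 58.6
[ 0.45038318 -0.30365695  0.19255365] [[367.19709889 251.49173649]
 [366.34051003 265.008449  ]]
326 228
```

View pics/m3.png

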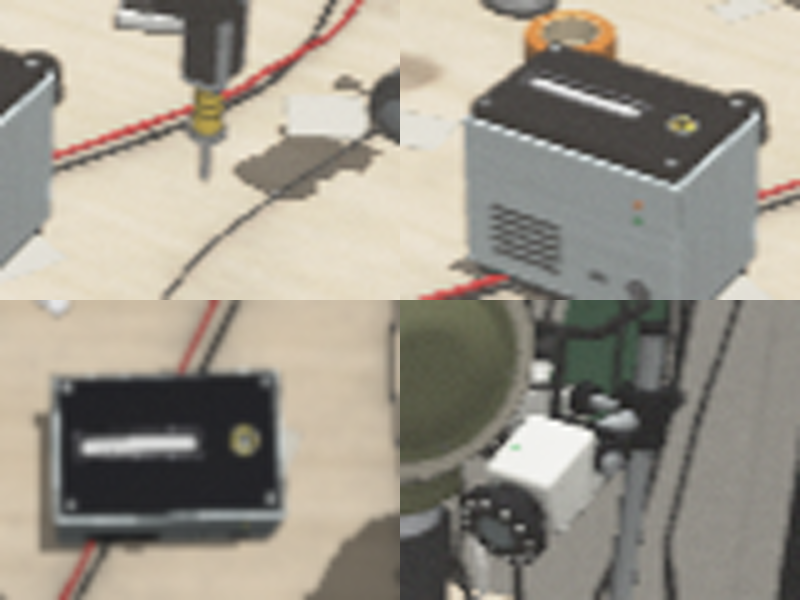

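The pin hangs straight in the jaws with its tip at (366.7,263.6), within about 1 px of where it should be. The dock is unobstructed, so I'll refine the hole and lens positions by colour.

Run:
```python
from h import *
np.set_printoptions(precision=4,suppress=True)
S=optics.get_image('scene');T=optics.get_image('top')
def yc(d,x,y,w,h):
    a=d['pixels'][y:y+h,x:x+w].astype(float); k=np.clip(np.minimum(a[...,0],a[...,1])-a[...,2]-25,0,None)
    ys,xs=np.mgrid[y:y+h,x:x+w]; return (xs*k).sum()/k.sum(),(ys*k).sum()/k.sum(),(k>0).sum()
hs=yc(S,313,238,16,13);ht=yc(T,302,211,14,14);print(hs,ht)
print('hole',atz(S,hs,.112),atz(T,ht,.112),tri(S,hs,T,ht))
s0={**S,'pixels':cv2.imread('pics/scene1.png')[:,:,::-1]}
t0={**T,'pixels':cv2.imread('pics/top0.png')[:,:,::-1]}
ps=yc(s0,359,288,12,22);pt=yc(t0,358,236,14,14);print(ps,pt)
# handle centroid height ~.054 scene
print('pin',atz(S,ps,.054),atz(T,pt,.060),tri(S,ps,T,pt))
# dock outline from top-view: white drive stripe centroid
def wc(d,x,y,w,h):
    a=d['pixels'][y:y+h,x:x+w].astype(float).min(-1); k=np.clip(a-110,0,None)
    ys,xs=np.mgrid[y:y+h,x:x+w]; m=np.array([(xs*k).sum(),(ys*k).sum()])/k.sum()
    c=np.cov(np.array([xs.ravel(),ys.ravel()]),aweights=k.ravel());w_,v=np.linalg.eigh(c);return m,v[:,1]*np.sqrt(3*w_[1])
m,v=wc(T,272,213,31,12);a,b=atz(T,m-v,.111),atz(T,m+v,.111);print('driveT',(a+b)/2,a-b)
m,v=wc(S,288,232,28,16);a,b=atz(S,m-v,.111),atz(S,m+v,.111);print('driveS',(a+b)/2,a-b)
```

```text
(np.float64(321.5083612040134), np.float64(244.63210702341138), np.int64(11)) (np.float64(307.75912408759126), np.float64(217.21167883211677), np.int64(16))
hole [ 0.5261 -0.1268  0.112 ] [ 0.5231 -0.124   0.112 ] (array([ 0.5244, -0.1256,  0.1119]), np.float64(0.004021166513990638))
(np.float64(364.1180873180873), np.float64(300.06777546777545), np.int64(81)) (np.float64(363.6114457831325), np.float64(245.6355421686747), np.int64(22))
pin [ 0.4503 -0.3037  0.054 ] [ 0.4491 -0.3018  0.06  ] (array([ 0.4501, -0.3034,  0.0539]), np.float64(0.0008407721692371408))
driveT [ 0.5174 -0.0625  0.111 ] [ 0.0058 -0.065   0.    ]
driveS [ 0.5239 -0.0627  0.111 ] [ 0.0576 -0.0526  0.    ]
```

```bash
python3 -m jog '[[0,0,0,0.03,0.015,0,0],[0,0,0,0.045,0.022,0,0],[0,0,0,0.045,0.022,0,0],[0,0,0,0.032,0.016,0,0],[0,0,0,0.02,0.009,0.01,0],[0,0,0,0,0,0.015,0],[0,0,0,0,0,0,0]]'
cat > look.py <<'E'
from h import *
import sys
S=optics.get_image('scene');T=optics.get_image('top');s=observe();p=np.array(s['position'])
print(p,proj(S,[p,p-[0,0,.036],[.524,-.1265,.112]]))
o=np.zeros((600,800,3),np.uint8)
o[:]=cv2.resize(S['pixels'][215:260,290:350,::-1],(800,600),interpolation=2)
cv2.imwrite(sys.argv[1],o)
E
python3 look.py pics/l1.png
```

```text
time_s: 4.97
position: [0.523, -0.1264, 0.166]
tool_rot: [[-0.062, 0.998, -0.003], [0.998, 0.062, 0.002], [0.002, -0.003, -1.0]]
ft_force: [-0.3, -0.8, 0.8]
grip_width: 0.0103
gripper_force: 58.6
[ 0.52365224 -0.12712149  0.16752713] [[321.2876948  227.0935433 ]
 [321.16140185 238.81205033]
 [320.97632755 244.91905199]]
```

View pics/l1.png

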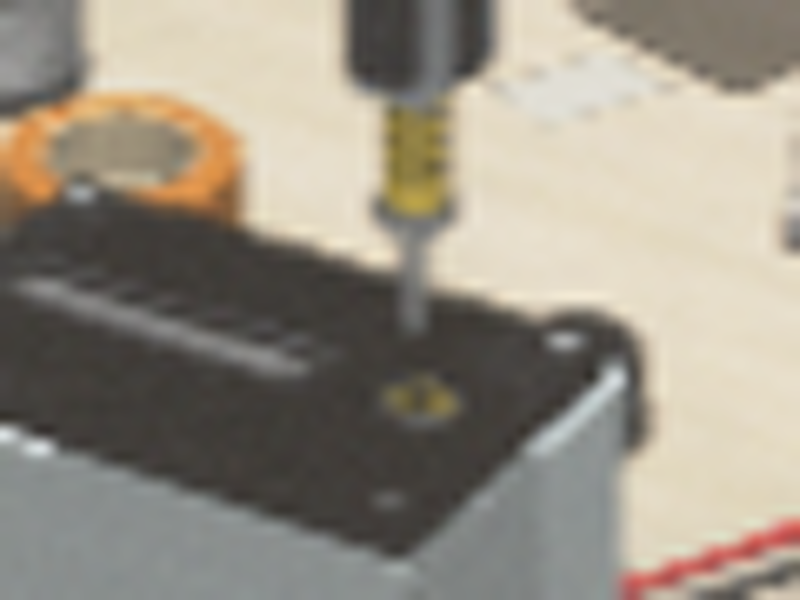

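Scene close-up: the tip is at (320.5,239.5) and the hole centre at (321.2,244.5). The pin hangs just left of the hole's column and short of it in height.

Run:
```python
from h import *
np.set_printoptions(precision=4,suppress=True)
S=optics.get_image('scene')
h=atz(S,(321.25,244.55),.112)
for z in(.128,.130,.132): print(z,h-atz(S,(320.55,239.4),z))
```

```text
0.128 [ 0.0009 -0.0018 -0.016 ]
0.13 [ 0.0038  0.0001 -0.018 ]
0.132 [ 0.0066  0.002  -0.02  ]
```

```bash
python3 -m jog '[[0,0,0,-0.001,0.001,0,0],[0,0,0,0,0,0.008,0],[0,0,0,0,0,0.005,0],[0,0,0,0,0,0.002,0],[0,0,0,0,0,0.002,0],[0,0,0,0,0,0.002,0],[0,0,0,0,0,0,0]]'
```

```text
time_s: 6.0
position: [0.5247, -0.1278, 0.1485]
tool_rot: [[-0.062, 0.998, -0.0], [0.998, 0.062, 0.0], [0.0, -0.0, -1.0]]
ft_force: [-0.5, -0.4, -1.0]
grip_width: 0.0103
gripper_force: 58.6
```

```bash
python3 -m jog '[[0,0,0,0,0,0.002,0],[0,0,0,0,0,0.001,0],[0,0,0,0,0,0,0]]'; python3 -m jog '[[0,0,0,0,0,0.002,0],[0,0,0,0,0,0,0]]'
```

```text
time_s: 6.38
position: [0.5248, -0.1279, 0.1456]
tool_rot: [[-0.062, 0.998, -0.0], [0.998, 0.062, 0.0], [0.0, -0.0, -1.0]]
ft_force: [-0.0, 0.3, -0.6]
grip_width: 0.0102
gripper_force: 58.6
time_s: 6.62
position: [0.5247, -0.1278, 0.1435]
tool_rot: [[-0.062, 0.998, -0.0], [0.998, 0.062, 0.0], [0.0, -0.0, -1.0]]
ft_force: [0.1, -0.3, -0.7]
grip_width: 0.0105
gripper_force: 58.6
```

```bash
python3 -m jog '[[0,0,0,0,0,0.002,0],[0,0,0,0,0,0.0015,0],[0,0,0,0,0,0,0]]'; python3 -m jog '[[0,0,0,0,0,0.002,0],[0,0,0,0,0,0.001,0],[0,0,0,0,0,0,0]]'
```

```text
time_s: 7.0
position: [0.5249, -0.128, 0.1405]
tool_rot: [[-0.062, 0.998, 0.001], [0.998, 0.062, -0.0], [-0.001, 0.001, -1.0]]
ft_force: [-1.4, 0.2, 3.8]
grip_width: 0.0099
gripper_force: 59.1
time_s: 7.38
position: [0.5252, -0.1281, 0.1381]
tool_rot: [[-0.062, 0.998, 0.002], [0.998, 0.062, -0.001], [-0.001, 0.002, -1.0]]
ft_force: [-0.7, -1.0, 8.1]
grip_width: 0.01
gripper_force: 59.5
```

```bash
python3 -m jog '[[0,0,0,0,0,0.0015,0],[0,0,0,0,0,0.0015,0],[0,0,0,0,0,0,0]]'; python3 look.py pics/l2.png
```

```text
time_s: 7.75
position: [0.5252, -0.1281, 0.1351]
tool_rot: [[-0.062, 0.998, 0.002], [0.998, 0.062, -0.001], [-0.001, 0.002, -1.0]]
ft_force: [-1.4, -0.0, 8.5]
grip_width: 0.0101
gripper_force: 59.5
[ 0.52519449 -0.12812993  0.13505429] [[321.80659256 237.55342704]
 [321.67515514 248.99722809]
 [320.97632755 244.91905199]]
```

View pics/l2.png

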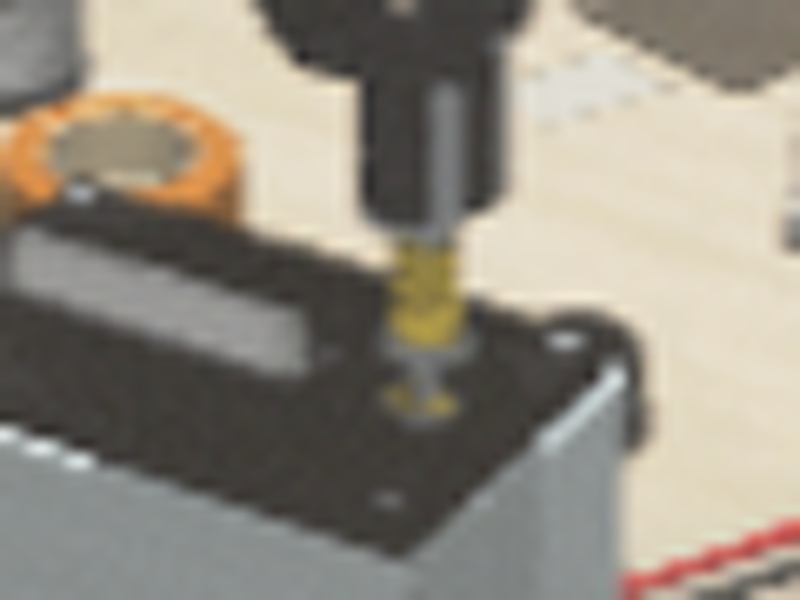

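The pin is in the hole at (421,395) and the drive is already rising. I'll keep pushing down to the stop.

```bash
python3 -m jog '[[0,0,0,0,0,0.002,0],[0,0,0,0,0,0.002,0],[0,0,0,0,0,0.002,0],[0,0,0,0,0,0.002,0],[0,0,0,0,0,0.0015,0],[0,0,0,0,0,0,0]]';python3 -m jog '[[0,0,0,0,0,0.001,0],[0,0,0,0,0,0.001,0],[0,0,0,0,0,0,0]]'
```

```text
time_s: 8.6
position: [0.5253, -0.1282, 0.1255]
tool_rot: [[-0.062, 0.998, 0.002], [0.998, 0.062, -0.001], [-0.001, 0.002, -1.0]]
ft_force: [-1.4, 0.2, 8.0]
grip_width: 0.0102
gripper_force: 59.5
time_s: 8.98
position: [0.5254, -0.1283, 0.1239]
tool_rot: [[-0.062, 0.998, 0.002], [0.998, 0.062, -0.001], [-0.002, 0.002, -1.0]]
ft_force: [-1.5, -0.1, 10.4]
grip_width: 0.0101
gripper_force: 59.8
```

```bash
python3 -m jog '[[0,0,0,0,0,0.001,0],[0,0,0,0,0,0,0]]';python3 -m jog '[[0,0,0,0,0,0.001,0],[0,0,0,0,0,0,0]]'
```

```text
time_s: 9.22
position: [0.5257, -0.1285, 0.1236]
tool_rot: [[-0.062, 0.998, 0.004], [0.998, 0.062, -0.002], [-0.002, 0.003, -1.0]]
ft_force: [-1.8, 0.4, 15.0]
grip_width: 0.0103
gripper_force: 60.2
time_s: 9.48
position: [0.526, -0.1287, 0.1233]
tool_rot: [[-0.062, 0.998, 0.005], [0.998, 0.062, -0.003], [-0.003, 0.005, -1.0]]
ft_force: [-2.9, 1.0, 19.4]
grip_width: 0.0103
gripper_force: 60.8
```

```bash
python3 -m jog '[[0,0,0,0,0,-0.002,0],[0,0,0,0,0,0,60],[0,0,0,0,0,0,60],[0,0,0,0,0,0,60],[0,0,0,0,0,-0.01,60],[0,0,0,0,0,-0.03,60],[0,0,0,0,0,-0.03,60],[0,0,0,0.03,0,0,60],[0,0,0,0.034,0,0,60],[0,0,0,0,0,0,60]]'
python3 - <<'E'
from h import *
S=optics.get_image('scene');T=optics.get_image('top')
cv2.imwrite('pics/topL.png',T['pixels'][:,:,::-1]);cv2.imwrite('pics/sceneL.png',S['pixels'][:,:,::-1])
o=np.zeros((600,800,3),np.uint8)
o[:300,:400]=cv2.resize(S['pixels'][205:265,275:355,::-1],(400,300),interpolation=2)
o[300:,:]=cv2.resize(S['pixels'][135:195,370:530,::-1],(800,300),interpolation=2)
o[:300,400:]=cv2.resize(T['pixels'][90:150,330:410,::-1],(400,300),interpolation=2)
cv2.imwrite('pics/m4.png',o)
E
```

```text
time_s: 10.72
position: [0.5207, -0.0624, 0.1934]
tool_rot: [[-0.064, 0.998, 0.001], [0.998, 0.064, -0.0], [-0.0, 0.001, -1.0]]
ft_force: [-0.4, -0.2, 1.1]
grip_width: 0.0512
gripper_force: 0.0
```

View pics/m4.png

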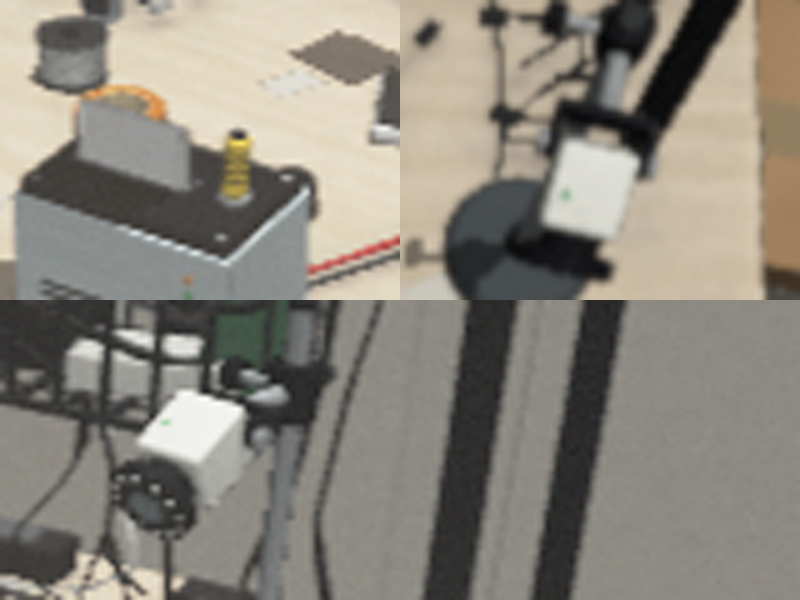

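Drive raised about 35 mm and the pin stands in the hole with its collar almost on the dock. The camera's lens is at about (399.8,174) in the scene view. Next I'll grasp the drive and measure the camera from the saved frames.

```bash
python3 -m jog '[[0,0,0,-0.0015,0,0.03,60],[0,0,0,0,0,0.03,60],[0,0,0,0,0,0.014,60],[0,0,0,0,0,0,60],[0,0,0,0,0,0,0],[0,0,0,0,0,0,0],[0,0,0,0,0,0,0],[0,0,0,0,0,0,0],[0,0,0,0,0,0,0]]' 50
python3 - <<'E'
import cv2,numpy as np
for n,(x,y,w,h) in{'sceneL':(385,148,45,40),'topL':(352,112,32,34)}.items():
    g=cv2.cvtColor(cv2.imread(f'pics/{n}.png'),cv2.COLOR_BGR2GRAY)[y:y+h,x:x+w]
    u=cv2.resize(g,None,fx=8,fy=8,interpolation=cv2.INTER_CUBIC)
    for th in(150,195,215):
        cs=cv2.findContours((u>th).astype(np.uint8),cv2.RETR_EXTERNAL,cv2.CHAIN_APPROX_NONE)[0]
        c=max(cs,key=cv2.contourArea);hull=cv2.convexHull(c)
        for e in(.04,):
            p=cv2.approxPolyDP(hull,e*cv2.arcLength(hull,True),True)[:,0]
            print(n,th,cv2.contourArea(c)/64,cv2.contourArea(hull)/64,np.round((p+.5)/8-.5+[x,y],1).tolist())
# foot in scene and top
for n,(x,y,w,h) in{'sceneL':(390,232,55,40),'topL':(325,115,50,50)}.items():
    a=cv2.imread(f'pics/{n}.png')[y:y+h,x:x+w].astype(int);g=a.sum(-1)//3
    for r in g[::3]: print(' '.join('%3d'%v for v in r[::2]))
    print()
E
```

```text
time_s: 11.95
position: [0.521, -0.0655, 0.1188]
tool_rot: [[-0.062, 0.998, 0.0], [0.998, 0.062, -0.0], [-0.0, 0.0, -1.0]]
ft_force: [-0.2, -0.1, 2.2]
grip_width: 0.0067
gripper_force: 52.2
sceneL 150 312.6328125 419.6171875 [[402.7, 147.6], [418.2, 156.2], [419.7, 165.4], [413.1, 175.7], [396.4, 163.4]]
sceneL 195 175.8359375 183.3828125 [[417.9, 156.4], [409.2, 167.1], [397.3, 162.8], [405.4, 152.7]]
sceneL 215 160.203125 167.015625 [[417.7, 156.3], [408.8, 166.7], [397.7, 162.6], [405.8, 152.8]]
topL 150 502.0078125 615.4140625 [[383.4, 115.9], [383.4, 145.4], [372.3, 145.4], [358.4, 133.4], [362.2, 118.4]]
topL 195 225.78125 234.3125 [[363.3, 118.3], [376.7, 121.9], [371.9, 136.4], [359.2, 133.1]]
topL 215 137.71875 155.3046875 [[363.4, 118.9], [376.1, 122.2], [370.7, 134.8], [361.6, 126.4]]
 93 195 128 192 207 213 215 210 213 211 210 211 212 180 115 122 207  82  72  82  74 105 112 116 111  99 106 160
134 153 202 208 210 210 209 213 213 216 216 217 213 153 117 128 200  91 106 183 192 149  79 153 191 189 152  57
198 206 210 212 214 216 218 216 216 214 212 211 212 116 119 152 176 1
[... 2275 characters left out ...]

178 179 179 178 178 184 188 126  41  39  48  66  77  76  77  77  75  75  64  65  45  43  51  71 176
181 183 183 191 195 195 195 189 108  38  59  76  77  76  75  77  76  77  75  71  82 168 186 187 187
180 192 195 195 195 195 194 194 192 136  59  57  64  71  73  73  71  66  67 117 183 189 192 192 191
183 185 194 194 194 195 195 194 194 170 122 174 143 135 112 132 133 161 186 190 189 189 192 193 191
179 181 183 194 194 193 195 194 183 133  97 147 178 182 182 182 180 182 184 184 183 184 185 185 186
180 181 163 163 194 185 153 107  93  74  95 116 176 179 179 179 181 182 180 181 180 181 179 181 181
182 186 187 159 107  99  99  97  92  75  96 103 179 185 181 182 182 182 184 183 182 182 181 183 185
```

```bash
cat > fit.py <<'E'
from h import *
from scipy.optimize import least_squares
np.set_printoptions(precision=4,suppress=True)
S=optics.get_image('scene');T=optics.get_image('top')
s_=[(397.3,162.8),(409.2,167.1),(417.9,156.4),(405.4,152.7)]
t_=[(359.2,133.1),(371.9,136.4),(376.7,121.9),(363.3,118.3)]
C=[]
for a,b in zip(s_,t_):
    P,e=tri(S,a,T,b);C.append(P);print(P,e)
C=np.array(C);print('fwd',C[3]-C[0],C[2]-C[1],'w',C[0]-C[1],C[3]-C[2])
def frame(psi,th):
    x=np.array([np.cos(psi)*np.cos(th),np.sin(psi)*np.cos(th),np.sin(th)]);y=np.array([-np.sin(psi),np.cos(psi),0])
    return np.array([x,y,np.cross(x,y)]).T
def res(p):
    L,psi,th,a,b,w,t=p[:3],p[3],p[4],*p[5:9]; R=frame(psi,th)
    box=np.array([[a,w,t],[a,-w,t],[b,-w,t],[b,w,t]])@R.T+L
    foot=np.array([L[0]+.134*np.cos(psi),L[1]+.134*np.sin(psi),.006])
    r=[(proj(S,box)-s_).ravel(),(proj(T,box)-t_).ravel(),(proj(S,foot)-[(416.3,250)]).ravel(),(proj(T,foot)-[(353.1,139.3)]).ravel(),(proj(S,L)-[(399.7,174.2)]).ravel(),[(L[2]-.29)/.005,(np.degrees(th)-24.5)/7]]
    return np.concatenate(r)
f=least_squares(res,[.69,-.25,.29,-.25,.42,.02,.07,.02,.025])
p=f.x;print(p,'yaw,tilt',np.degrees(p[3:5]),'\n',f.fun);cov=np.linalg.inv(f.jac.T@f.jac)*.5
print('sd',np.sqrt(np.diag(cov))[:5])
L=p[:3];R=frame(p[3],p[4]);print(R);np.savez('lens.npz',L=L,R=R)
a=np.linspace(0,6.28,9);ring=L+np.outer(np.cos(a),R[:,1])*.026+np.outer(np.sin(a),R[:,2])*.026
print('ring T',proj(T,ring).min(0),proj(T,ring).max(0),'S',proj(S,ring).min(0),proj(S,ring).max(0),'post',proj(S,[L[0]+.134*np.cos(p[3]),L[1]+.134*np.sin(p[3]),.25]))
E
python3 fit.py
```

```text
[ 0.7142 -0.2413  0.3146] 0.0007661615167880693
[ 0.7083 -0.2765  0.3115] 0.0021553682267781865
[ 0.7399 -0.2845  0.3333] 0.0019147780185934653
[ 0.7469 -0.2478  0.335 ] 0.0017540464369993419
fwd [ 0.0326 -0.0066  0.0204] [ 0.0316 -0.008   0.0218] w [0.006  0.0353 0.0032] [0.007  0.0367 0.0017]
[ 0.6898 -0.2561  0.2929 -0.188   0.5077  0.0282  0.0678  0.0183  0.0087] yaw,tilt [-10.7723  29.0865] 
 [ 0.2037  0.2664 -0.099  -0.5184 -0.3065  0.0065  0.5319  0.4359  0.1091
  0.5052  1.1336  0.0595  0.2866 -0.4386 -0.193   0.3009  0.1849 -0.8067
  0.1239 -1.1303 -1.8474  0.1574  0.5716  0.6552]
sd [0.0017 0.001  0.0018 0.0152 0.0525]
[[ 0.8585  0.1869 -0.4776]
 [-0.1633  0.9824  0.0909]
 [ 0.4861  0.      0.8739]]
ring T [353.5819 142.6862] [372.7656 147.4952] S [389.8093 167.5149] [406.138  181.0078] post [[425.2229 175.8906]]
```

```bash
python3 -m jog '[[0,0,0,0,0,-0.005,0],[0,0,0,0,0,-0.015,0],[0,0,0,0,0,-0.03,0],[0,0,0,0,0,-0.04,0],[0,0,0,0,0,-0.05,0],[0,0,0,0,0,-0.05,0],[0,0,0,0,0,-0.03,0],[0,0,0,0,0,0,0]]' 60
```

```text
time_s: 13.05
position: [0.5212, -0.0655, 0.3403]
tool_rot: [[-0.062, 0.998, 0.004], [0.998, 0.062, -0.001], [-0.001, 0.004, -1.0]]
ft_force: [-0.0, 0.3, -1.6]
grip_width: 0.0064
gripper_force: 61.6
```

```bash
sed -i 's/(399.7,174.2)/(398.9,174.8)/; s|(np.degrees(th)-24.5)/7\]|(np.degrees(th)-24.5)/7,(t-.015)/.005]|' fit.py; python3 fit.py | tail -12
python3 - <<'E'
from rig import *
import numpy as np
f=np.load('lens.npz');print(f['L']-.12*f['R'][:,0]); s=observe();print(s['q'])
E
```

```text
[ 0.7399 -0.2845  0.3333] 0.0019147780185934653
[ 0.7469 -0.2478  0.335 ] 0.0017540464369993419
fwd [ 0.0326 -0.0066  0.0204] [ 0.0316 -0.008   0.0218] w [0.006  0.0353 0.0032] [0.007  0.0367 0.0017]
[ 0.6894 -0.2557  0.2909 -0.1925  0.4777  0.0292  0.069   0.0183  0.012 ] yaw,tilt [-11.0268  27.368 ] 
 [ 0.0523  0.013  -0.273  -0.756  -0.3117  0.072   0.5516  0.4826  0.0399
  0.5222  1.0797  0.1391  0.2514 -0.4437 -0.2301  0.2361  0.1668 -0.7163
  0.1756 -0.9814 -1.3261  0.2785  0.1712  0.4097 -0.596 ]
sd [0.0017 0.001  0.0017 0.0152 0.0447]
[[ 0.8717  0.1913 -0.4512]
 [-0.1699  0.9815  0.0879]
 [ 0.4597  0.      0.8881]]
ring T [353.3033 143.264 ] [372.4392 147.7238] S [389.567  168.0456] [405.8227 181.9171] post [[425.2065 175.9618]]
[ 0.58475439 -0.23533082  0.23569142]
[-2.00983016e+01  1.59510922e+01  6.25582372e+01  9.68726615e-04
  1.01617984e+02 -2.36494164e+01]
```

```bash
cat > goal.py <<'E'
from h import *
from scipy.spatial.transform import Rotation as Ro
np.set_printoptions(precision=4,suppress=True)
f=np.load('lens.npz');L,R=f['L'],f['R'];Rt=np.array([R[:,1],R[:,0],-R[:,2]]).T
off=np.array([.0015,.0045,.0218])
s=observe();R0=np.array(s['tool_rot']);p=np.array(s['position'])
tcp=L-.12*R[:,0]-Rt@off
print('turn',Ro.from_matrix(R0.T@Rt).as_rotvec(),'tcp goal',tcp,'pos',p,'shift in goal axes',Rt.T@(tcp-p))
lab=p+R0@off; print('label in lens frame',R.T@(lab-L),s['time_s'],s['ft_force'])
E
python3 goal.py
```

```text
turn [-0.4772 -0.0614  0.2494] tcp goal [ 0.5707 -0.2341  0.253 ] pos [ 0.5205 -0.0653  0.3373] shift in goal axes [-0.1561  0.0337  0.1123]
label in lens frame [-0.1647  0.1572  0.113 ] 13.15 [-0.2676  0.3642 -1.524 ]
```

```bash
python3 -m jog '[[-0.1193,-0.0154,0.0624,0,0,0,0],[-0.1193,-0.0154,0.0624,0,0,0,0],[-0.1193,-0.0154,0.0624,0,0,0,0],[-0.1193,-0.0154,0.0624,0,0,0,0],[0,0,0,-0.02,0,0.014,0],[0,0,0,-0.04,0,0.028,0],[0,0,0,-0.04,0,0.03,0],[0,0,0,-0.035,0,0.025,0],[0,0,0,-0.02,0,0.015,0],[0,0,0,0,0,0,0]]'; python3 goal.py
```

```text
time_s: 14.4
position: [0.5408, -0.228, 0.2361]
tool_rot: [[0.193, 0.873, 0.449], [0.981, -0.173, -0.086], [0.002, 0.457, -0.89]]
ft_force: [0.3, -0.8, -1.8]
grip_width: 0.006
gripper_force: 61.6
turn [-0.0032 -0.001  -0.0031] tcp goal [ 0.5707 -0.2341  0.253 ] pos [ 0.5408 -0.228   0.2361] shift in goal axes [-0.0003  0.0348 -0.001 ]
label in lens frame [-0.1549  0.0003 -0.001 ] 14.4 [ 0.2729 -0.7692 -1.7689]
```

```bash
python3 -m jog '[[0,0,0,0,0.01,0,0],[0,0,0,0,0.015,-0.001,0],[-0.003,-0.001,-0.003,0,0.0095,0,0],[0,0,0,0,0,0,0],[0,0,0,0,0,0,0]]'; python3 goal.py
python3 - <<'E'
from h import *
S=optics.get_image('scene');T=optics.get_image('top')
cv2.imwrite('pics/sceneF.png',S['pixels'][:,:,::-1]);cv2.imwrite('pics/topF.png',T['pixels'][:,:,::-1])
o=np.zeros((600,800,3),np.uint8)
o[:,:400]=cv2.resize(S['pixels'][140:260,345:425,::-1],(400,600),interpolation=2)
o[:,400:]=cv2.resize(T['pixels'][110:230,310:390,::-1],(400,600),interpolation=2)
s=observe();p=np.array(s['position']);R=np.array(s['tool_rot'])
for z in(0,.009): # predicted label/back corners
    c=np.array([[a,z-.0045,b] for a,b in((.0365,-.0282),(-.0335,-.0282),(-.0335,.0718),(.0365,.0718))])@R.T+p
    for d,o0,dx in((S,(345,140),0),(T,(310,110),400)):
        u=(proj(d,c)-o0+.5)*5+[dx,0]; cv2.polylines(o,[u.astype(np.int32)],True,(0,0,255) if z else (0,255,0),1)
f=np.load('lens.npz')
for d,o0,dx in((S,(345,140),0),(T,(310,110),400)):
    u=(proj(d,[f['L'],f['L']-.12*f['R'][:,0]])-o0+.5)*5+[dx,0]; cv2.line(o,*[tuple(int(v) for v in q) for q in u],(255,0,255),1)
cv2.imwrite('pics/fin.png',o)
E
```

```text
time_s: 15.02
position: [0.5713, -0.2328, 0.256]
tool_rot: [[0.189, 0.87, 0.455], [0.982, -0.166, -0.09], [-0.003, 0.464, -0.886]]
ft_force: [-0.2, 0.1, -1.0]
grip_width: 0.0061
gripper_force: 61.6
turn [0.0047 0.0012 0.0033] tcp goal [ 0.5707 -0.2341  0.253 ] pos [ 0.5713 -0.2328  0.256 ] shift in goal axes [-0.0014 -0.0017  0.0025]
label in lens frame [-0.1182  0.0014  0.0025] 15.025 [-0.202   0.1255 -1.0225]
```

View pics/fin.png

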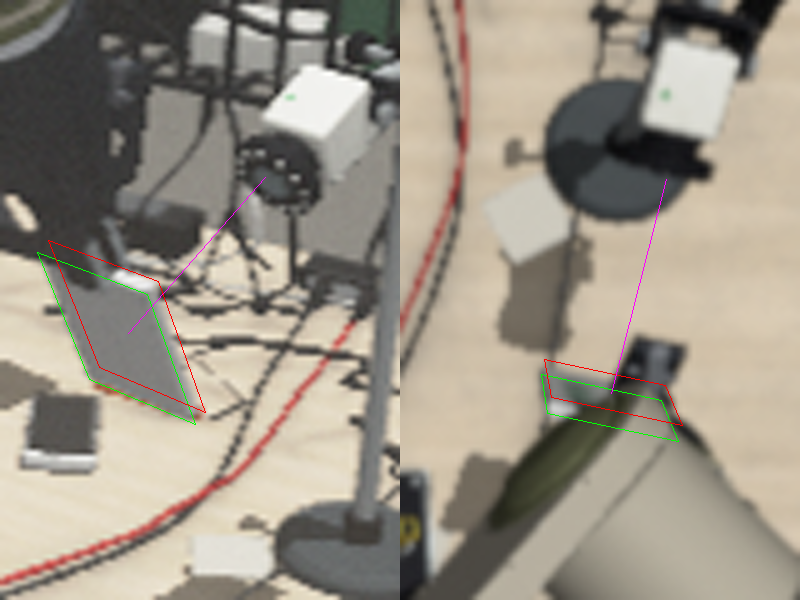

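The drive hangs in the gripper, parallel to the predicted outlines to within about 1 px. The lamp in scene is centred near crop (276,174), slightly right of my lens estimate at (263,180). In top it spans crop columns 605–712. I'll add the lamp to the lens fit.

```bash
python3 - <<'E'
s=open('fit.py').read()
s=s.replace("(398.9,174.8)","(399.5,174.7)")
s=s.replace("    return np.concatenate(r)","""    r.append((proj(T,L)-[LT]).ravel()*.7)
    return np.concatenate(r)""")
s=s.replace("def frame","f0=np.load('lens.npz');LT=proj(T,f0['L'])[0]+[-.9,-.8];print('tri lens',tri(S,(399.5,174.7),T,LT))\ndef frame",1).replace("'lens.npz',L","'lens2.npz',L")
open('fit2.py','w').write(s)
E
python3 fit2.py | tail -13; sed -i 's/lens.npz/lens2.npz/' goal.py; python3 goal.py
```

```text
[ 0.7399 -0.2845  0.3333] 0.0019147780185934653
[ 0.7469 -0.2478  0.335 ] 0.0017540464369993419
fwd [ 0.0326 -0.0066  0.0204] [ 0.0316 -0.008   0.0218] w [0.006  0.0353 0.0032] [0.007  0.0367 0.0017]
tri lens (array([ 0.6938, -0.2561,  0.2896]), np.float64(0.005787516773280422))
[ 0.6904 -0.2558  0.2909 -0.1928  0.4805  0.0284  0.0681  0.0183  0.0122] yaw,tilt [-11.0462  27.528 ] 
 [ 0.0397  0.0286 -0.288  -0.7386 -0.3351  0.0651  0.5299  0.4743 -0.0008
  0.4916  1.0395  0.1131  0.2186 -0.4584 -0.2647  0.2165  0.3436 -0.8436
  0.2126 -1.2628 -1.7215  0.2457  0.1819  0.4326 -0.5543  0.6528  0.3017]
sd [0.0015 0.0009 0.0017 0.0146 0.0449]
[[ 0.8704  0.1916 -0.4536]
 [-0.1699  0.9815  0.0886]
 [ 0.4622  0.      0.8868]]
ring T [353.3379 142.8808] [372.47   147.3695] S [389.7749 167.9327] [406.0239 181.7649] post [[425.3937 175.8603]]
turn [0.0022 0.0014 0.0032] tcp goal [ 0.5718 -0.2342  0.2527] pos [ 0.5713 -0.2333  0.2561] shift in goal axes [-0.0008 -0.0009  0.0033]
label in lens frame [-0.119   0.0008  0.0033] 15.225 [-0.4535 -0.0491 -1.5444]
```

```bash
python3 -m jog '[[0.002,0.001,0.003,-0.001,-0.001,0.003,0],[0,0,0,0,0,0,0],[0,0,0,0,0,0,0],[0,0,0,0,0,0,0],[0,0,0,0,0,0,0],[0,0,0,0,0,0,0]]' && python3 goal.py && python3 -c "
from rig import job
print(job.close_job())"
```

```text
time_s: 15.98
position: [0.5718, -0.2344, 0.2531]
tool_rot: [[0.191, 0.87, 0.454], [0.982, -0.169, -0.089], [-0.001, 0.463, -0.887]]
ft_force: [-0.2, -0.4, -0.8]
grip_width: 0.0062
gripper_force: 61.6
turn [0.0004 0.0004 0.0004] tcp goal [ 0.5718 -0.2342  0.2527] pos [ 0.5718 -0.2344  0.2531] shift in goal axes [ 0.0002 -0.0002  0.0003]
label in lens frame [-0.1198 -0.0002  0.0003] 15.975 [-0.1684 -0.3645 -0.7909]
the job is handed in; nothing more can be done
None
```

Handed in at 16 s, verdict not reported: the release pin stands in its hole, and the drive is held still 12 cm from the lens, label facing it and connector edge down, centred and square to my image-based lens estimate (good to about 2 mm and 1–3°).

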